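# Lift the setting master out of its case and set it on the surface plate

### The job

Turn the latch on the gauge case a quarter turn so that it lies along the web and holds neither block, and leave it so. Then take the block with the straight grip bar straight up and level out of its pocket, and set it down gently, without dropping it, flat in the middle of the dark surface plate and square with the plate's edges, and let go. Do not drag or lift the case, leave the block with the round knob in its pocket, and do not disturb the bush and the oiler that stand loose on the table.

Things in the scene. Friction and masses are not known exactly. Their poses are not given: they have to be found in the camera images.
- case: Wooden gauge case, a loose block 104 (its x) x 224 (its y) x 24 mm high, 1.6 kg, standing flat on the table. Origin: centre of its underside. Two square pockets 83 x 83 mm, 14 mm deep, centred at y = +61 and y = -61 mm of the case (x = 0), with a solid web 39 mm wide between them. Each pocket holds one block (about 1.5 mm play on each side) with its plate flush with the case's top; either block may be in either pocket.
- latch (a joint): Steel turn latch pivoted about the vertical axis in the middle of the web. 0 rad: it lies along the case's y, across the web and over the edges of both blocks; it turns counter-clockwise seen from above and 1.57 rad (its stop) is along the case's x, along the web, when both blocks are free (they clear it from 1.1 rad on). Light friction (0.06 N m) keeps it where it is left. Its flat bar (64 mm long, 14 mm wide) lies 2 to 8 mm over the case's top.
- latch_grip (a point): Middle of the latch's upright fin, on the pivot axis, 68 mm above the case's underside. The fin is 9 mm thick, 40 mm long (its length runs along the latch bar, the y axis of this point, thickness along x) and reaches from 38 to 80 mm above the case's underside; the pocketed blocks' grips reach only 52 mm above it, so fingers kept above that turn freely.
- bar_master_center (a point): Block to be moved: aluminium plate 80 x 80 x 14 mm with a straight upright grip bar on its middle, 12 mm thick (along x), 54 mm long (along y) and 28 mm high, 42 mm high in all, 0.25 to 0.45 kg. This point is its centre, 21 mm above its underside; z up; axes parallel to the plate's edges, in the pocket also to the case's. In the pocket its underside is 10 mm above the case's underside, and only the bar stands out.
- knob_master_center (a point): The other block, to stay in its pocket: same 80 x 80 x 14 mm plate, with a round knob 28 mm across and 28 mm high in place of the bar. This point is its centre, 21 mm above its underside.
- surface_top (a point): Centre of the top face of the dark surface plate: 150 x 150 mm, 32 mm high, fixed to the table; x and y axes parallel to its edges, z up.
- bush: Loose aluminium flanged bush, bystander, 58 mm across, 16 mm high, between the case and the surface plate. Origin: centre of its underside.
- oiler: Loose needle oiler bottle, bystander, 27 mm across, 102 mm high, standing behind. Origin: centre of its underside.
Things that resemble listed ones, but are neither listed nor needed, are in the scene too. What is shaped like the part that bears bar_master_center but brown or orange is not meant.

How it is judged:
On the way, in this order (a step that is already met when the one before it is completed fails the run):
1. the latch is turned clear of both blocks (1.1 rad or more) while the block with the bar is still down in its pocket (value of joint latch above 1.1 rad and z of bar_master_center in the frame of case below 0.036 m), for 0.2 s.
2. the block with the bar is lifted clear of its pocket (z of bar_master_center in the frame of case above 0.055 m), for 0.1 s.
At the end, for the whole second after the job is handed in: The block with the bar rests flat on the surface plate at rest, its centre within 25 mm of the plate's centre along each of the plate's axes, square with it (any quarter turn) within 0.14 rad; the latch stands at 1.1 rad or more; the block with the knob is seated in its pocket (x of bar_master_center in the frame of surface_top between -0.025 and 0.025 m and y of bar_master_center in the frame of surface_top between -0.025 and 0.025 m and z of bar_master_center in the frame of surface_top between 0.017 and 0.024 m and angle between each of bar_master_center, knob_master_center's own z axis and vertical below 0.06 rad and (angle between the x axis of bar_master_center and the x axis of surface_top, either way round below 0.14 rad or angle between the x axis of bar_master_center and the y axis of surface_top, either way round below 0.14 rad) and linear speed of bar_master below 0.02 m/s and value of joint latch above 1.1 rad and z of knob_master_center in the frame of case between 0.027 and 0.035 m and horizontal distance between knob_master_center and case below 0.07 m); the robot touches nothing.
It fails at once if the case is dragged 30 mm or more, or lifted or tipped (distance of case from where it was at the start of the episode above 0.03 m or height (world z) of case above 0.012 m or angle between case's own z axis and vertical above 0.1 rad).
It fails at once if the block with the bar is tilted by more than 0.3 rad (angle between bar_master_center's own z axis and vertical above 0.3 rad).
It fails at once if the block with the bar is dropped (moves faster than 0.45 m/s with no finger on it) (contact force between bar_master and the fingers below 0.05 N and linear speed of bar_master above 0.45 m/s).
It fails at once if the block with the knob leaves its pocket (z of knob_master_center in the frame of case above 0.042 m).
It fails at once if the bush or the oiler is moved by 30 mm or the oiler is tipped (distance of any of bush, oiler from where it was at the start of the episode above 0.03 m or angle between oiler's own z axis and vertical above 0.4 rad).
It also fails if it takes over 58 s, if anything falls off the work surface, if the arm or the gripper's body presses on something with over 40 N, if the wrist force passes 120 N, or if a joint passes its speed limit or range.

### The arm

A 7-joint arm with a two-finger parallel gripper is mounted at the origin on a cart in front of the work surface, level with it; the furniture and walls round the work are solid. World frame = base frame: x ahead of the robot, y to its left, z up, the work surface at z = 0. Lengths are in m, angles in rad, forces in N, time in s.
With the tool pointing down it reaches from about 0.35 to 0.9 m from the base axis. Payload 8.1 kg.
Tool frame: the origin (TCP) lies at the very end of the fingers, on their centre line; the grasp point (between the pads) lies 19 mm behind it (ctrl.hold_point_z is the distance from the TCP to the grasp point, in m); z points along the fingers, y is the direction in which the jaws open and shut (so a half turn about z gives the same grasp; the last joint's range is limited). The gripper opens to 85 mm and grips with 20 to 120 N. Pads are 22 mm wide; open, the fingers measure 114 mm over their backs; the gripper's body (76 mm by 85 mm) begins 54 mm behind the grasp point. The pads swing forward as they close: fully open they stand 13 mm farther back than shut.
Start: joints at [1.157, 0.434, 0.025, 1.573, -0.012, 1.134, -0.075], TCP at [0.191, -0.595, 0.231] pointing down, gripper open.
Joint ranges: [-2.62, 2.62], [-0.44, 2.09], [-1.27, 1.32], [0.08, 2.57], [-1.32, 4.46], [0.12, 2], [-2.74, 2.74]. Speed limits (rad/s): [2.22, 2.22, 3.01, 3.01, 3.14, 3.14, 3.14].

### API

Orientations are given as a unit quaternion [w, x, y, z].
In Python, from rig import ctrl gives the robot as it stands. The module is installed in compiled form; this text tells all that it offers.
- The arm moves only by the tool play_rows, never from a script. Its argument "commands" is text: rows parted by semicolons, each of 7 numbers parted by spaces: the shift along the world's x, y, z in m, then the turn, a rotation vector about the world's x, y, z in rad, then the gripper's target within -1 to 1 (fully open at 1, half-way at 0, shut at -1). A call has 1 to 8 rows; each row is the pose to reach, as a shift and turn from the pose commanded when the call began; what a row does not reach only later rows make up. A row lasts 1/10 s, in which the tool goes at most 50 mm and 8.59 degrees, less where a joint would pass 70% of its speed; a pose out of reach is approached as far as the arm can. A call with a gripper value outside its range is refused whole. The fingers move at their own pace and stop on an object; "squeeze" is the grip in N (left out, the last holds). Time passes only in rows, so rows that repeat a pose let the fingers close. It gives the time, the measured TCP pose, the force and the opening at its end, in the units of the state.
- ctrl.get_state(): the state, without advancing time (a new reading comes with each control period).
- ctrl.get_image(name): name is "scene" or "top" or "wrist"; returns a dict with "img" (384x512x3 uint8, blue, green, red), "fx", "fy", "cx", "cy" (pixels), "world_from_camera" (4x4, takes a point from camera to world coordinates). Camera axes: x right, y down, z forward; pixel columns grow to the right and rows downward; lengths in m; the calibration is good to about 2 mm. A picture is of the moment at which its call begins. There is no depth.
- ctrl.finish_job(): hands the job in, once; it reports no verdict.
The state is a dict: "clock": time; "joint_positions": joint angles; "joint_vel": joint speeds; "tau": joint torques, N m; "tool_pos": TCP position; "eef_rot": TCP orientation; "contact_force": force on the tool from outside, world axes, zero at the start; "torque": the same for the moment, N m; "grip_width": opening from 0.0 (shut) to 1.0 (fully open).
Only numpy, scipy, OpenCV 4.12 (cv2) and the standard library are available. Lean on these libraries where they do the work, as an engineer would, in place of code of your own. Each camera call takes 0.05 s, during which the arm holds its last target.

## Working session

There is one attempt and no reset: what is moved stays moved. The work goes in short steps, Python scripts to look and compute and a tool call to move; the robot and the scene stay as the last step left them, time stands still between calls to the robot, and variables do not carry over. Pictures are saved under pics/ and viewed, and the job is handed in when it is done.

Besides the shell and the picture viewer there is one more tool, called after "Emit:" as name(argument=value, ...) on one line, values as JSON. play_rows: Moves the arm, as the interface text tells. Its arguments: {"type":"object","properties":{"commands":{"type":"string"},"squeeze":{"type":"number"}},"required":["commands"]}

```bash
mkdir -p pics
cat > h.py <<'E'
import numpy as np,cv2
from rig import ctrl
def snap(n,f):
    d=ctrl.get_image(n); cv2.imwrite('pics/'+f+'.png',d['img']); np.savez('pics/'+f+'.npz',K=[d['fx'],d['fy'],d['cx'],d['cy']],T=d['world_from_camera']); return d
def pix(f,uv,z):
    a=np.load('pics/'+f+'.npz'); fx,fy,cx,cy=a['K'];T=a['T']
    r=T[:3,:3]@np.array([(uv[0]-cx)/fx,(uv[1]-cy)/fy,1]);o=T[:3,3]
    return o+r*(z-o[2])/r[2]
def crop(f,x0,y0,x1,y1,s,o):
    i=cv2.imread('pics/'+f+'.png')[y0:y1,x0:x1]; cv2.imwrite('pics/'+o+'.png',cv2.resize(i,None,fx=s,fy=s,interpolation=cv2.INTER_CUBIC))
E
python3 - <<'E'
from h import *
for n in ['scene','top','wrist']:
    d=snap(n,n+'0'); print(n,d['fx'],np.round(d['world_from_camera'],3).tolist())
print(ctrl.get_state(),ctrl.hold_point_z)
E
```

```text
scene 407.6946021592028 [[0.904, -0.322, 0.282, 0.263], [-0.428, -0.674, 0.602, -0.588], [-0.003, -0.665, -0.747, 0.784], [0.0, 0.0, 0.0, 1.0]]
top 493.99623120004077 [[-0.017, -0.995, 0.095, 0.429], [-1.0, 0.017, -0.007, -0.012], [0.006, -0.095, -0.995, 1.293], [0.0, 0.0, 0.0, 1.0]]
wrist 324.0107400289045 [[0.306, -0.909, -0.283, 0.264], [-0.952, -0.292, -0.089, -0.573], [-0.002, 0.296, -0.955, 0.373], [0.0, 0.0, 0.0, 1.0]]
{'clock': 0.15, 'joint_positions': array([ 1.15741958,  0.43505995,  0.02492571,  1.57388292, -0.01165089,
        1.13400146, -0.07507636]), 'joint_vel': array([-6.17214134e-05, -3.95419310e-03,  9.57079937e-04, -2.58596857e-03,
        1.05755806e-03,  1.81929457e-04,  4.71931372e-04]), 'tau': array([ 2.08516321e-03, -6.70884275e+01,  1.02629844e+00, -3.16445804e+01,
        1.56464113e-02,  9.00680985e-03,  3.68635392e-05]), 'tool_pos': array([ 0.19100409, -0.59469294,  0.23070952]), 'eef_rot': array([-5.92921435e-04,  9.87953068e-01,  1.54752611e-01, -1.15177836e-04]), 'contact_force': array([-0.83839099,  0.90448314,  0.27648533]), 'torque': array([-0.0230628 ,  0.04102336,  0.05989457]), 'grip_width': 0.9996646092311912} 0.0187
```

View pics/top0.png

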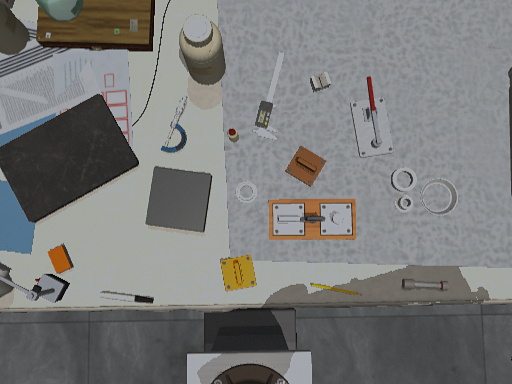

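View pics/scene0.png

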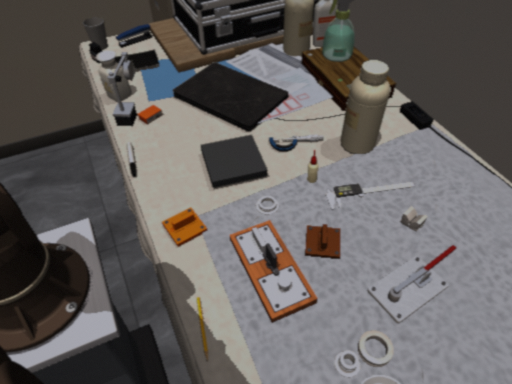

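Run:
```python
from h import *
crop('top0',260,190,365,248,7,'c1'); crop('top0',135,155,260,245,6,'c2'); crop('scene0',220,210,330,325,5,'c3')
```

```text
(no output)
```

View pics/c1.png

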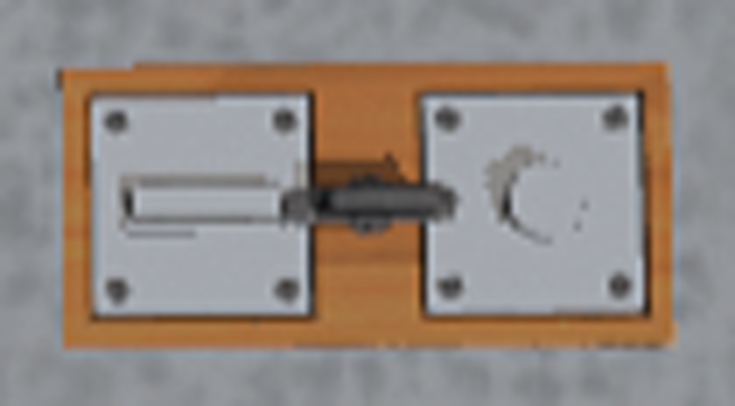

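View pics/c2.png

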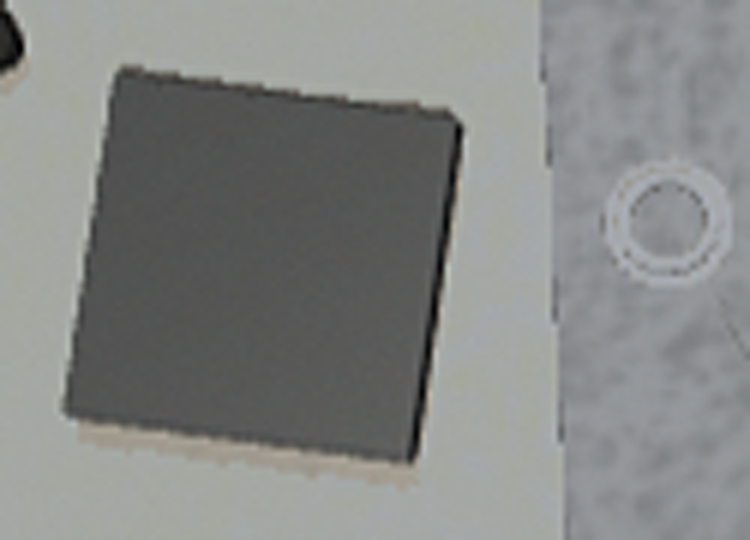

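View pics/c3.png

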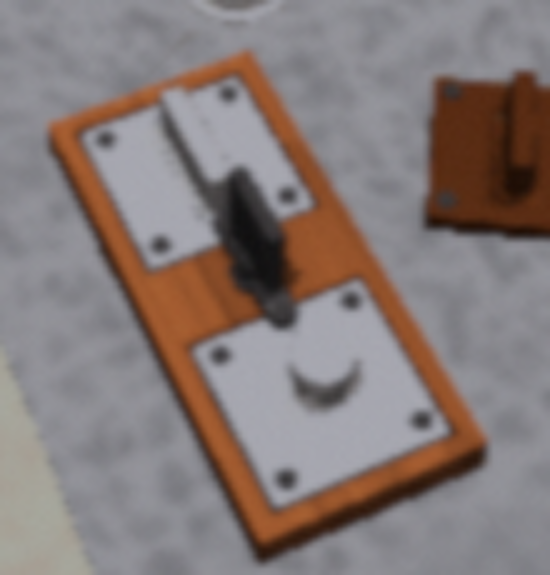

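The bar candidates in the top view are brown (306,165), yellow/orange (238,272) and aluminium in the case (289,219). The enlarged crop confirms the aluminium one in the left pocket, with the knob in the right pocket at (336,219). The dark plate is at (180,199); the black book at (65,158) is not it.

Run:
```python
from h import *
def P(f,o,s,pts,z): return np.array([pix(f,(o[0]+(u+.5)/s-.5,o[1]+(v+.5)/s-.5),z) for u,v in pts])
def rep(n,q):
    print(n,q.mean(0).round(4)); 
    for i in range(4):
        e=q[(i+1)%4]-q[i]; print('  ',np.linalg.norm(e).round(4),np.degrees(np.arctan2(e[1],e[0])).round(2))
rep('case top',P('top0',(260,190),7,[(62,72),(667,64),(673,346),(64,346)],.024))
rep('case scene',P('scene0',(220,210),5,[(50,126),(250,54),(485,450),(262,552)],.024)) 
rep('plateBar',P('top0',(260,190),7,[(91,94),(311,93),(313,316),(92,316)],.024))
rep('plate top',P('top0',(135,155),6,[(118,68),(460,112),(412,462),(67,413)],.032))
print('bar top ctr',P('top0',(260,190),7,[(129,202)],.052),'fin',P('top0',(260,190),7,[(330,201),(452,202),(390,201)],.08))
print('bush',P('top0',(135,155),6,[(668,222)],.016),'oiler',pix('top0',(232,133),.08),pix('scene0',(312,178),.0))
```

```text
case top [ 0.4864 -0.1699  0.024 ]
   0.2232 -90.21
   0.1036 179.1
   0.2229 89.01
   0.1005 -0.74
case scene [ 0.4865 -0.1724  0.024 ]
   0.1015 -1.12
   0.2235 -91.16
   0.1012 -179.98
   0.2255 88.91
plateBar [ 0.4882 -0.1094  0.024 ]
   0.0811 -90.71
   0.0819 178.96
   0.0809 89.01
   0.0815 -0.95
plate top [0.5448 0.1711 0.032 ]
   0.1481 -98.34
   0.151 171.73
   0.148 80.95
   0.1492 -8.23
bar top ctr [[ 0.48819739 -0.08111867  0.052     ]] fin [[ 0.48600971 -0.15012542  0.08      ]
 [ 0.48492631 -0.19296862  0.08      ]
 [ 0.48564954 -0.17119908  0.08      ]]
bush [[ 0.56108056 -0.00129614  0.016     ]] oiler [0.70203897 0.03058055 0.08      ] [0.71420111 0.03518307 0.        ]
```

Emit:
play_rows(commands="0.03 0.04 0 0 0 0.13 1;0.06 0.08 0 0 0 0.26 1;0.09 0.12 0 0 0 0.39 1;0.12 0.16 0 0 0 0.52 1;0.15 0.2 0 0 0 0.65 1;0.18 0.24 0 0 0 0.78 0.2;0.21 0.28 0 0 0 0.91 0.2;0.22 0.32 0 0 0 1.04 0.2", squeeze=40)

```text
clock: 0.95
tool_pos: [0.4137, -0.2726, 0.2314]
eef_rot: [0.0, 0.778, 0.628, 0.001]
contact_force: [0.1, -0.3, 0.6]
grip_width: 0.601
```

Emit:
play_rows(commands="0.025 0.035 0 0 0 0.1 0.2;0.05 0.07 0 0 0 0.2 0.2;0.075 0.104 -0.02 0 0 0.203 0.2;0.075 0.104 -0.04 0 0 0.203 0.2;0.075 0.104 -0.06 0 0 0.203 0.2;0.075 0.104 -0.06 0 0 0.203 0.2;0.075 0.104 -0.06 0 0 0.203 0.2;0.075 0.104 -0.06 0 0 0.203 0.2")

```text
clock: 1.75
tool_pos: [0.4866, -0.1715, 0.1724]
eef_rot: [0.001, 0.713, 0.701, 0.0]
contact_force: [-0.0, 0.8, -0.9]
grip_width: 0.601
```

Run:
```python
from h import *
from scipy.spatial.transform import Rotation as R
d=snap('wrist','wrist1'); snap('top','top1');s=ctrl.get_state();
y=R.from_quat(s['eef_rot'][[1,2,3,0]]).as_matrix();print(s['tool_pos'],y.round(3).tolist(),np.degrees(np.arctan2(y[1,1],y[0,1])),s['joint_positions'],s['clock'],s['grip_width'])
```

```text
[ 0.48665494 -0.17147992  0.17239519] [[0.018, 1.0, 0.002], [1.0, -0.018, -0.001], [-0.001, 0.002, -1.0]] -1.0155549046926438 [ 0.56838486  0.35776955 -0.42890073  1.88620123  0.18259383  0.9338357
  0.03685409] 1.85 0.5962547536576579
```

View pics/wrist1.png

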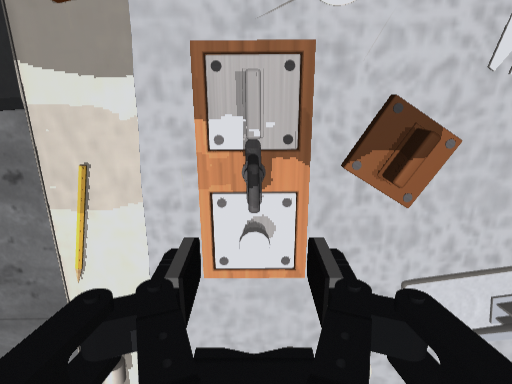

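The wrist view shows the fin (254,175) centred between the fingers (~188 and ~320). I'll descend, close, and turn.

Emit:
play_rows(commands="0 0 -0.03 0 0 0 0.2;0 0 -0.06 0 0 0 0.2;0 0 -0.09 0 0 0 0.2;0 0 -0.112 0 0 0 0.2;0 0 -0.112 0 0 0 0.2;0 0 -0.112 0 0 0 -1;0 0 -0.112 0 0 0 -1;0 0 -0.112 0 0 0 -1")

```text
clock: 2.65
tool_pos: [0.4869, -0.1714, 0.0607]
eef_rot: [0.001, 0.713, 0.701, 0.0]
contact_force: [-8.7, 0.0, 18.9]
grip_width: 0.097
```

Emit:
play_rows(commands="0 0 0 0 0 0 -1;0 0 0 0 0 0 -1;0 0 0 0 0 0 -1")

```text
clock: 2.95
tool_pos: [0.4867, -0.1714, 0.0609]
eef_rot: [0.001, 0.713, 0.701, 0.0]
contact_force: [-2.2, 0.8, 8.4]
grip_width: 0.097
```

Run:
```python
from h import *
snap('wrist','wrist2');snap('top','top2');snap('scene','scene2'); a=cv2.imread('pics/wrist2.png');crop('scene2',200,130,340,330,3,'c4');crop('top2',240,170,370,260,4,'c5')
```

```text
(no output)
```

View pics/wrist2.png

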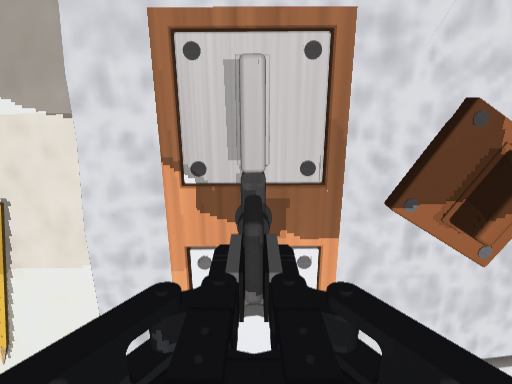

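View pics/c4.png

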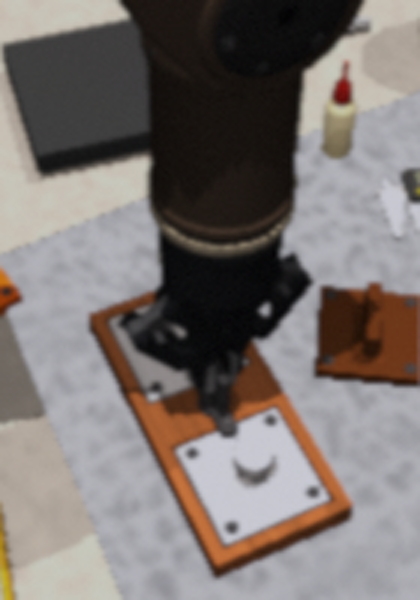

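Emit:
play_rows(commands="0 0 0 0 0 0.11 -1;0 0 0 0 0 0.22 -1;0 0 0 0 0 0.33 -1;0 0 0 0 0 0.44 -1;0 0 0 0 0 0.55 -1;0 0 0 0 0 0.66 -1;0 0 0 0 0 0.77 -1;0 0 0 0 0 0.88 -1")

```text
clock: 3.9
tool_pos: [0.4887, -0.1705, 0.0609]
eef_rot: [0.002, 0.344, 0.939, 0.001]
contact_force: [5.6, 3.9, -0.3]
grip_width: 0.094
```

Emit:
play_rows(commands="0 0 0 0 0 0.11 -1;0 0 0 0 0 0.22 -1;0 0 0 0 0 0.33 -1;0 0 0 0 0 0.44 -1;0 0 0 0 0 0.55 -1;0 0 0 0 0 0.64 -1;0 0 0 0 0 0.64 -1;0 0 0 0 0 0.64 -1")

```text
clock: 4.7
tool_pos: [0.4893, -0.169, 0.0609]
eef_rot: [0.003, 0.033, 0.999, 0.001]
contact_force: [5.6, 7.7, -1.2]
grip_width: 0.092
```

Run:
```python
from h import *
snap('wrist','wrist3');snap('scene','scene3');crop('scene3',200,130,340,330,3,'c6')
print(ctrl.get_state())
```

```text
{'clock': 4.8, 'joint_positions': array([ 0.78991067,  0.60391362, -0.77290997,  1.97275317,  0.58511585,
        0.79418613,  1.18593941]), 'joint_vel': array([-1.08225291e-03, -1.05320977e-05,  1.38475569e-03, -4.84065999e-04,
       -2.34391922e-04,  4.48115617e-04, -9.85531838e-04]), 'tau': array([ 4.66772810e+00, -6.07228088e+01, -7.49480680e+00, -1.86353910e+01,
        1.23873677e+00,  2.89957501e+00, -3.17102973e-02]), 'tool_pos': array([ 0.48926615, -0.16903318,  0.06094303]), 'eef_rot': array([0.00309475, 0.03308562, 0.99944708, 0.00113864]), 'contact_force': array([ 6.07906242,  6.86674353, -2.51439551]), 'torque': array([ 1.5553037 , -1.33502277,  0.06940741]), 'grip_width': 0.09273672033003427}
```

View pics/wrist3.png

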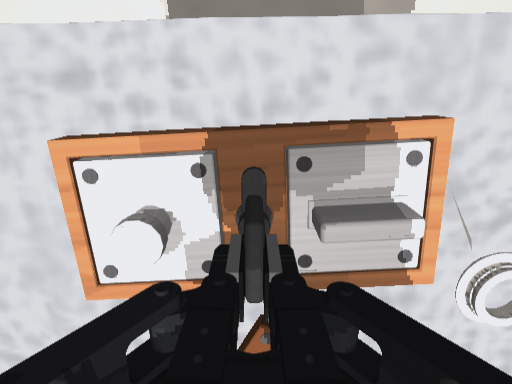

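View pics/c6.png

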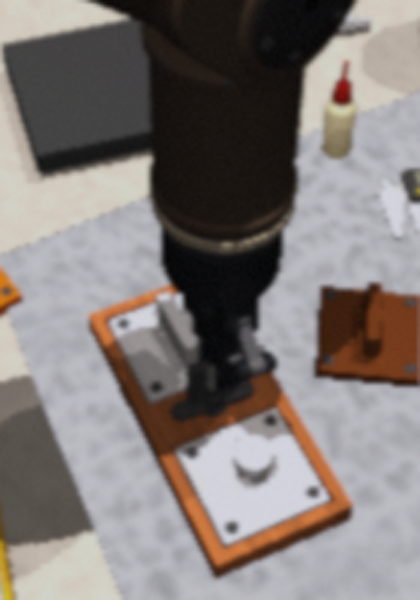

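Emit:
play_rows(commands="0 0 0 0 0 0 -0.6;0 0 0 0 0 0 -0.6;0 0 0 0 0 0 -0.6;0 0 0.02 0 0 0 -0.6;0 0 0.05 0 0 0 -0.6;0 0 0.09 0 0 0 -0.6;0 0 0.12 0 0 -0.1 0;0 0 0.12 0 0 -0.2 0.2")

```text
clock: 5.6
tool_pos: [0.4883, -0.1715, 0.1834]
eef_rot: [0.003, 0.136, 0.991, -0.001]
contact_force: [0.6, 0.4, 0.3]
grip_width: 0.529
```

Emit:
play_rows(commands="0 0.01 0 0 0 -0.13 0.2;0 0.02 0 0 0 -0.26 0.2;0 0.03 0 0 0 -0.39 0.2;0 0.04 0 0 0 -0.52 0.2;0 0.05 0 0 0 -0.65 0.2;0 0.06 0 0 0 -0.78 0.2;0.001 0.061 0 0 0 -0.91 0.2;0.001 0.061 0 0 0 -1.04 0.2")

```text
clock: 6.4
tool_pos: [0.487, -0.1098, 0.1795]
eef_rot: [0.0, 0.61, 0.792, -0.0]
contact_force: [0.5, 1.3, 0.3]
grip_width: 0.599
```

Emit:
play_rows(commands="0 0 0 0 0 -0.14 0.2;0 0 0 0 0 -0.28 0.2;0 0 0 0 0 -0.28 0.2;0 0 0 0 0 -0.28 0.2;0 0 0 0 0 -0.28 0.2")

```text
clock: 6.9
tool_pos: [0.487, -0.1101, 0.1793]
eef_rot: [0.0, 0.712, 0.702, -0.0]
contact_force: [-0.6, 0.2, 0.1]
grip_width: 0.601
```

Run:
```python
from h import *
from scipy.spatial.transform import Rotation as R
d=snap('wrist','wrist4'); s=ctrl.get_state(); print(snap('scene','scene4')['fx'])
y=R.from_quat(s['eef_rot'][[1,2,3,0]]).as_matrix();print(s['tool_pos'],np.degrees(np.arctan2(y[1,1],y[0,1])),s['joint_positions'],s['clock'],s['grip_width'])
crop('wrist4',120,0,400,384,1.55,'c7');crop('scene4',200,180,340,330,4,'c8')
```

```text
407.6946021592028
[ 0.48699477 -0.11016154  0.17930853] -0.8424314149767901 [ 0.55039031  0.34451776 -0.55177473  1.90679365  0.21943835  0.94989176
 -0.118486  ] 6.95 0.6000001471024234
```

View pics/wrist4.png

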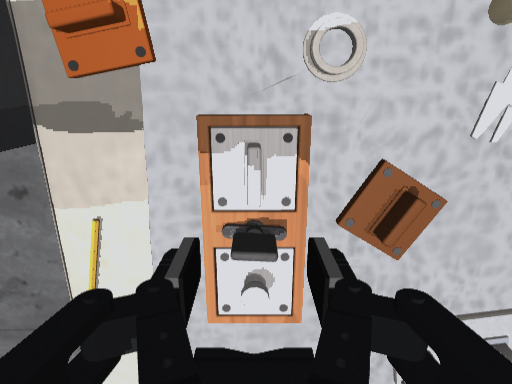

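View pics/c8.png

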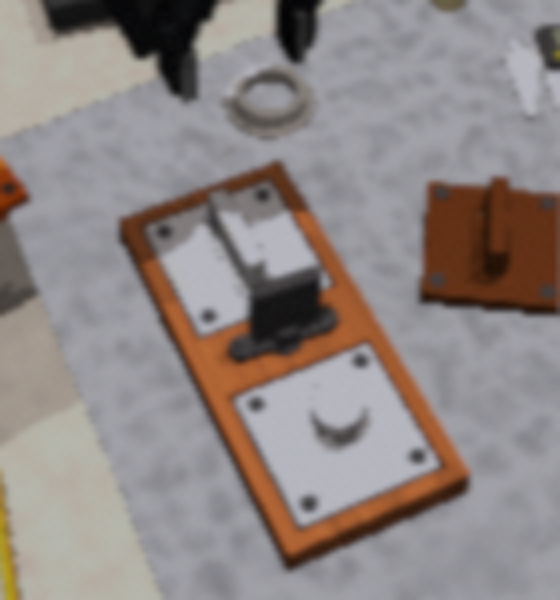

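Run:
```python
from h import *
q=np.array([pix('wrist4',p,.024) for p in [(210,127),(298,125),(298,210),(212,211)]]);print(q.round(4),q.mean(0))
q=np.array([pix('wrist4',p,.052) for p in [(254,145),(247,205),(262,205)]]);print(q.round(4))
q=np.array([pix('wrist4',p,.024) for p in [(197,116),(311,115),(301,322),(207,322)]]);print(q.round(4),q.mean(0))
```

```text
[[ 0.4487 -0.0679  0.024 ]
 [ 0.5284 -0.0672  0.024 ]
 [ 0.5306 -0.1493  0.024 ]
 [ 0.4462 -0.1492  0.024 ]] [ 0.48846111 -0.10839827  0.024     ]
[[ 0.4884 -0.0802  0.052 ]
 [ 0.4815 -0.1333  0.052 ]
 [ 0.4947 -0.1335  0.052 ]]
[[ 0.4375 -0.058   0.024 ]
 [ 0.5398 -0.0585  0.024 ]
 [ 0.5374 -0.2809  0.024 ]
 [ 0.434  -0.2795  0.024 ]] [ 0.48715949 -0.16922938  0.024     ]
```

The wrist view shows the latch along the web (255,232) and the bar (254,175) centred between the fingers at about (0.488, -0.108). I'll descend onto the bar.

Emit:
play_rows(commands="0.001 0.002 -0.04 0 0 0 0.2;0.001 0.002 -0.08 0 0 0 0.2;0.001 0.002 -0.12 0 0 0 0.2;0.001 0.002 -0.14 0 0 0 0.2;0.001 0.002 -0.15 0 0 0 0.2;0.001 0.002 -0.15 0 0 0 0.2;0.001 0.002 -0.15 0 0 0 -0.3;0.001 0.002 -0.15 0 0 0 -0.3", squeeze=50)

```text
clock: 7.8
tool_pos: [0.4891, -0.1082, 0.0306]
eef_rot: [0.001, 0.713, 0.701, 0.001]
contact_force: [0.5, 0.3, -0.9]
grip_width: 0.347
```

Emit:
play_rows(commands="0 0 0 0 0 0 -1;0 0 0 0 0 0 -1;0 0 0 0 0 0 -1;0 0 0 0 0 0 -1;0 0 0 0 0 0 -1")

```text
clock: 8.3
tool_pos: [0.4887, -0.1083, 0.0304]
eef_rot: [0.001, 0.713, 0.701, 0.0]
contact_force: [-1.3, 0.4, 7.2]
grip_width: 0.13
```

Emit:
play_rows(commands="0 0 0.004 0 0 0 -1;0 0 0.008 0 0 0 -1;0 0 0.012 0 0 0 -1;0 0 0.016 0 0 0 -1;0 0 0.02 0 0 0 -1;0 0 0.025 0 0 0 -1;0 0 0.03 0 0 0 -1;0 0 0.035 0 0 0 -1")

```text
clock: 9.1
tool_pos: [0.4881, -0.1081, 0.0648]
eef_rot: [0.0, 0.713, 0.701, 0.0]
contact_force: [0.5, -0.5, -3.6]
grip_width: 0.127
```

Run:
```python
from h import *
snap('wrist','wrist5');snap('scene','scene5');crop('scene5',180,100,340,330,2.6,'c9')
```

```text
(no output)
```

View pics/wrist5.png

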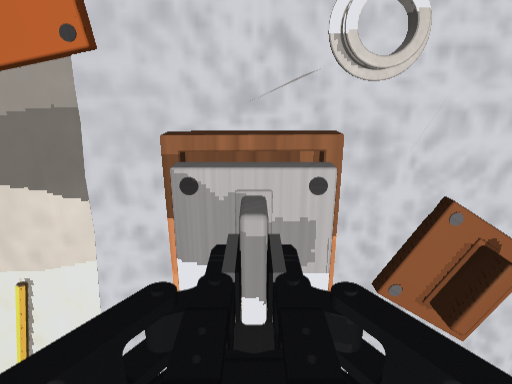

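View pics/c9.png

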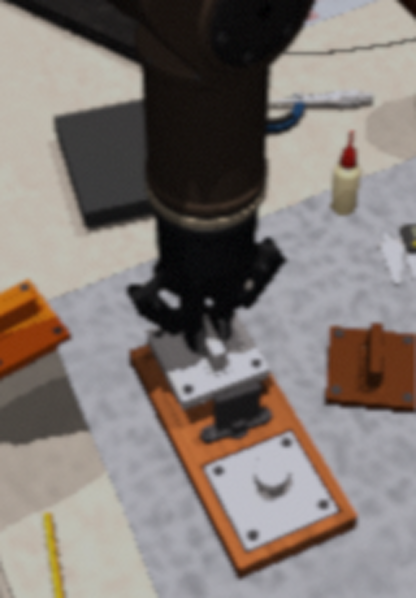

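The block is lifted level and clear of its pocket. Next I raise it and carry it over the plate.

Emit:
play_rows(commands="0 0 0.015 0 0 0 -1;0 0 0.035 0 0 0 -1;0 0 0.055 0 0 0 -1;0.005 0.02 0.07 0 0 0 -1;0.013 0.055 0.07 0 0 -0.03 -1;0.021 0.095 0.07 0 0 -0.06 -1;0.03 0.135 0.07 0 0 -0.09 -1;0.038 0.175 0.07 0 0 -0.12 -1")

```text
clock: 10.0
tool_pos: [0.5262, 0.0683, 0.1343]
eef_rot: [0.0, 0.754, 0.656, -0.0]
contact_force: [0.7, 0.4, -2.9]
grip_width: 0.131
```

Emit:
play_rows(commands="0.008 0.035 0 0 0 -0.01 -1;0.014 0.065 0 0 0 -0.01 -1;0.018 0.09 0 0 0 -0.01 -1;0.019 0.104 0 0 0 -0.01 -1;0.019 0.104 0 0 0 -0.01 -1;0.019 0.104 0 0 0 -0.01 -1")

```text
clock: 10.6
tool_pos: [0.5448, 0.1696, 0.134]
eef_rot: [0.0, 0.757, 0.653, -0.001]
contact_force: [0.6, -0.6, -3.6]
grip_width: 0.129
```

Run:
```python
from h import *
s=ctrl.get_state();print(s['tool_pos'],s['grip_width'],s['contact_force'])
snap('wrist','wrist6');snap('scene','scene6');crop('scene6',120,60,320,240,3,'c10')
```

```text
[0.54484015 0.1696112  0.13396636] 0.12869679054872016 [ 0.60382124 -0.59145004 -3.59799383]
```

View pics/wrist6.png

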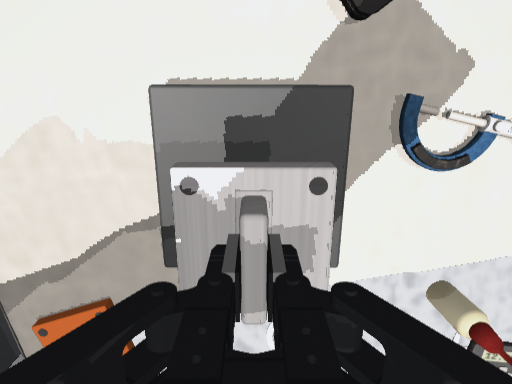

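View pics/c10.png

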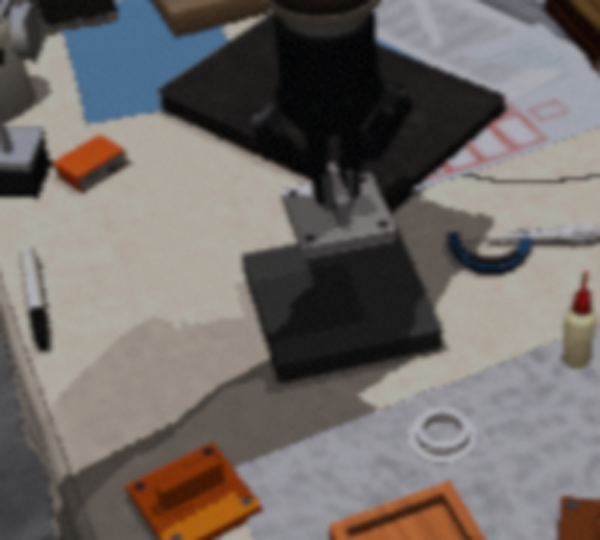

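Block is square over the plate (plate edges 150–352, block 171–336). Lowering.

Emit:
play_rows(commands="0 0.001 -0.02 0 0 0 -1;0 0.001 -0.04 0 0 0 -1;0 0.001 -0.055 0 0 0 -1;0 0.001 -0.065 0 0 0 -1;0 0.001 -0.072 0 0 0 -1;0 0.001 -0.076 0 0 0 -1;0 0.001 -0.078 0 0 0 -1;0 0.001 -0.078 0 0 0 -1")

```text
clock: 11.5
tool_pos: [0.5453, 0.1721, 0.0565]
eef_rot: [0.0, 0.757, 0.653, 0.0]
contact_force: [-1.2, -0.1, -3.2]
grip_width: 0.129
```

Emit:
play_rows(commands="0 0 -0.001 0 0 0 -1;0 0 -0.002 0 0 0 -1;0 0 -0.003 0 0 0 -1;0 0 -0.0035 0 0 0 -1;0 0 -0.0035 0 0 0 -1")

```text
clock: 12.0
tool_pos: [0.5451, 0.1719, 0.0528]
eef_rot: [0.0, 0.757, 0.653, -0.0]
contact_force: [0.6, 0.1, -3.5]
grip_width: 0.127
```

Emit:
play_rows(commands="0 0 -0.0005 0 0 0 -1;0 0 -0.001 0 0 0 -1;0 0 -0.001 0 0 0 -1")

```text
clock: 12.3
tool_pos: [0.5452, 0.1719, 0.0525]
eef_rot: [0.0, 0.757, 0.653, 0.0]
contact_force: [-2.8, -1.3, 4.1]
grip_width: 0.126
```

The force has changed from -3.5 to +4 N, so the block is in contact with the plate. I'll let go and rise.

Emit:
play_rows(commands="0 0 0 0 0 0 -0.6;0 0 0 0 0 0 -0.4;0 0 0 0 0 0 -0.2;0 0 0 0 0 0 -0.2;0 0 0.02 0 0 0 -0.2;0 0 0.05 0 0 0 -0.2;0 0 0.09 0 0 0 0;0 0 0.13 0 0 0 0")

```text
clock: 13.1
tool_pos: [0.5447, 0.1719, 0.1829]
eef_rot: [-0.0, 0.757, 0.653, -0.0]
contact_force: [2.1, -0.2, -0.0]
grip_width: 0.501
```

Emit:
play_rows(commands="0 0 0.04 0 0 0 0;-0.03 -0.04 0.08 0 0 0 0;-0.06 -0.08 0.1 0 0 0 0;-0.09 -0.12 0.1 0 0 0 0;-0.12 -0.16 0.1 0 0 0 0;-0.12 -0.16 0.1 0 0 0 0")

```text
clock: 13.7
tool_pos: [0.4224, 0.0081, 0.282]
eef_rot: [0.001, 0.759, 0.652, -0.001]
contact_force: [-0.0, -0.0, 0.4]
grip_width: 0.501
```

Run:
```python
from h import *
s=ctrl.get_state();print(s['tool_pos'],s['grip_width'],s['contact_force'],s['clock'])
snap('top','top7');snap('scene','scene7');crop('scene7',180,110,340,330,2.6,'c11');crop('top7',130,150,260,250,6,'c12')
```

```text
[0.42241885 0.00805881 0.28204064] 0.5014269758422558 [-0.00895258 -0.00803404  0.39595811] 13.7
```

View pics/top7.png

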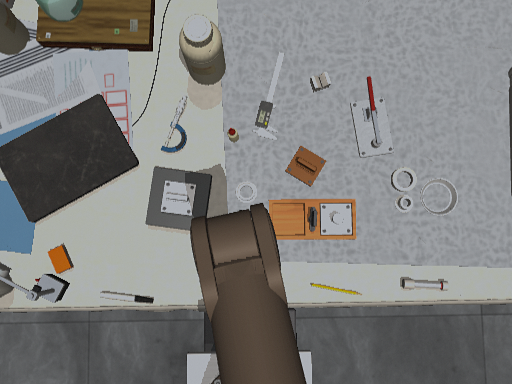

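View pics/c12.png

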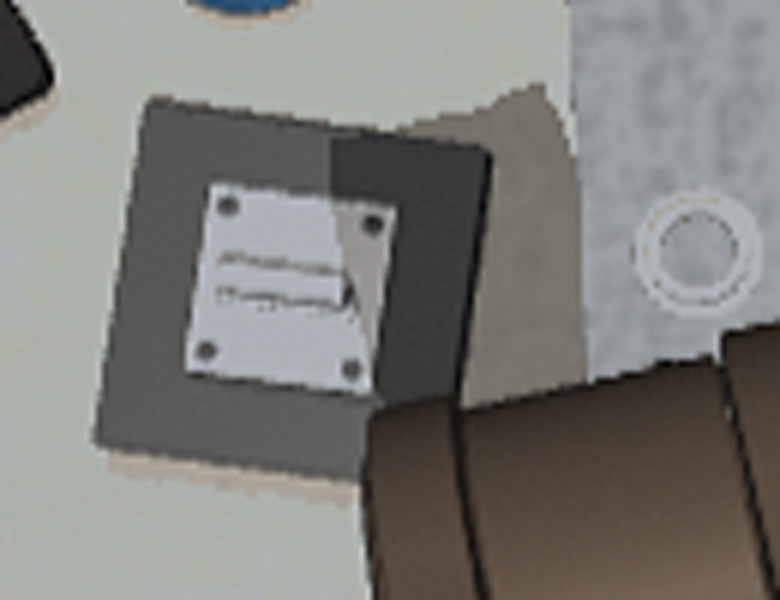

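View pics/c11.png

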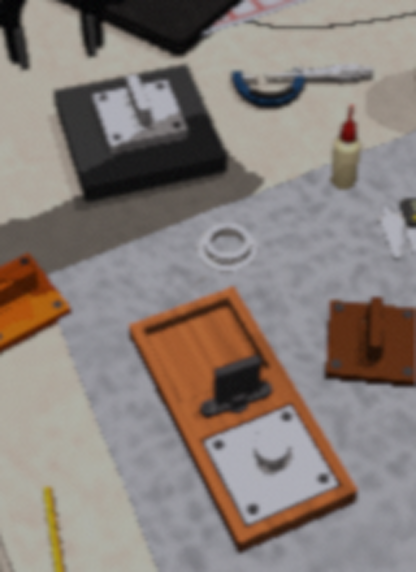

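The top crop shows the block centred and square on the dark plate (about 290,290 in the crop). The latch lies along the web, the knob block is seated, and the bush and oiler are undisturbed. Handing in.

```bash
python3 -c "
from rig import ctrl
print(ctrl.finish_job())"
```

```text
the job is handed in; nothing more can be done
None
```

I turned the latch about 1.5 rad so it lies along the web. I then lifted the aluminium bar block level out of its pocket, set it on the dark plate and let go, handing the job in at about 13.7 s. No verdict was reported.

- **Block:** The last pictures show it flat on the plate, square with its edges and in the middle. By tool position it is within about 1–2 mm of the plate's measured centre.
- **Set-down:** Contact was gentle, with the vertical force going from -3.5 to +4 N.
- **Case:** The last pictures show the knob block seated, the latch along the web, and the arm clear of everything.
- **Bystanders:** The bush and oiler appear where they were.
- **Small disagreement:** The tool drifted about 2–3 mm while turning the latch, so the case may have shifted by up to about 2 mm, against the 30 mm limit.

No check failed.

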